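Clamp a carton in the taping jig

ROBOT

A 7-joint arm with a two-finger parallel gripper is mounted at the origin on the work surface. World frame = base frame: x ahead of the robot, y to its left, z up, the work surface at z = 0. Lengths are in m, angles in rad, forces in N, time in s.
With the tool pointing down it reaches from about 0.425 to 0.825 m from the base axis. Payload 3.6 kg.
Tool frame: the origin (TCP) lies at the very end of the fingers, on their centre line; the grasp point (between the pads) lies 19 mm behind it; z points along the fingers, y is the line along which they close (so a half turn about z gives the same grasp; the last joint's range is limited). The gripper opens to 85 mm and grips with 20 to 120 N. Pads are 22 mm wide; open, the fingers measure 114 mm over their backs; the gripper's body (76 mm by 85 mm) begins 54 mm behind the grasp point. The pads swing forward as they close: fully open they stand 13 mm farther back than shut.
Start: joints at [1.194, 0.615, -0.013, 1.423, 0.008, 1.103, -0.04], TCP at [0.223, -0.61, 0.231] pointing down, gripper open.
Joint ranges: [-3.12, 3.12], [-0.3, 2.06], [-1.34, 1.32], [0.26, 2.42], [-1.36, 4.5], [0.01, 1.98], [-2.84, 2.84]. Speed limits (rad/s): [2.79, 2.79, 3.14, 3.14, 3.14, 3.14, 3.14].

INTERFACE

Orientations are given as a unit quaternion [w, x, y, z].
In Python, from rig import env gives the robot as it stands. The module is installed in compiled form; this text tells all that it offers.
- The arm moves only by the tool carry_out, never from a script. Its argument "rows" is a list of rows, each a list of 7 numbers: the shift along the tool's x, y, z scaled (see below), then the turn, a rotation vector about the tool's x, y, z scaled (see below), then the closure, from 0 (fully open) to 1 (shut). In form: [[dx, dy, dz, ax, ay, az, grip], ...]. A call has 1 to 8 rows; each row shifts and turns the commanded pose from where the row before left it, along the tool's axes as they then stand; what a row does not reach is not made up. The controller multiplies each number of a shift by 0.2 m and each number of a turn by 360 degrees. A row lasts 1/12 s, in which the tool goes at most 41.7 mm and 7.16 degrees, less where a joint would pass 70% of its speed; a pose out of reach is approached as far as the arm can. A call with a number of a shift or a turn outside -1 to 1 is refused whole. A call with a gripper value outside its range is refused whole. The fingers move at their own pace and stop on an object; "force" is the grip in N (left out, the last holds). Time passes only in rows, so rows that do not move let the fingers close. It gives the time, the measured TCP pose, the force, the opening and the grip force at its end, in the units of the state.
- env.state(): the state, without advancing time (a new reading comes with each control period).
- env.get_image(name): name is "scene" or "top"; returns the picture (480x640x3 uint8, blue, green, red); there is no depth.
- env.get_calibration(name): a dict with "camera_matrix" (3x3 intrinsics, pixels), "position" and "attitude" of the camera in the world. Camera axes: x right, y down, z forward; pixel columns grow to the right and rows downward; lengths in m; the calibration is good to about 2 mm. A picture is of the moment at which its call begins. get_calibration takes no time and is no camera call.
- env.close_job(): hands the job in; it is judged then, once.
The state is a dict: "clock": time; "joint_pos": joint angles; "joint_velocities": joint speeds; "joint_torque": joint torques, N m; "ee_pos": TCP position; "eef_rot": TCP orientation; "contact_force": force on the tool from outside, world axes, zero at the start; "moment": the same for the moment, N m; "gripper_width": finger opening in m; "grip_force": force on a finger pad.
Only numpy, scipy, OpenCV 4.12 (cv2) and the standard library are available. Lean on these libraries where they do the work, as an engineer would, in place of code of your own. Each camera call takes 0.05 s, during which the arm holds its last target. There are 200 camera calls.

TASK

Get the small carton ready for taping: set it on the board of the taping jig, squarely on the track and against the fixed fence, loosen the clamp knob, slide the stop up until the carton is held snugly between stop and fence without crushing it, and tighten the knob fully again. Leave the other things on the desk where they are.

Things in the scene. Friction and masses are not known exactly. Their poses are not given: they have to be found in the camera images.
- jig: Taping jig, fixed to the desk: a plywood board 110 (x) x 380 (y) x 15 mm thick. Origin: centre of its underside, on the desk. Its own y axis runs along the track (a flush aluminium strip down the middle of the board) towards the fence; x across. The carton stands on the board's top, 15 mm above the desk; the sides of the lane are open. The knob and the stop carriage stand at the -y end.
- fence_face (a point): Middle of the inner face of the fixed steel fence at the +y end of the jig, 35 mm above the desk, turned as the jig. The fence is a plate 90 wide, rising 45 mm above the board; its face looks along the jig's -y.
- stop_face (a point): Middle of the front face of the sliding stop (the face towards the fence), 35 mm above the desk, turned as the jig. The stop is a steel plate 90 wide x 40 mm tall above the board, 8 thick, with a grey carriage block (70 wide, 25 tall) behind it, 96 mm long in all. It slides on the board along the jig's y only.
- stop (a joint): Position of the stop along the track in m, 0 to 0.16, growing towards the fence; at 0 its face is 230 mm from the fence face. Starts at 0 to 0.06, locked. With the knob loose it slides with about 2 N; with the knob tight it resists some 40 N or more.
- knob (a joint): Angle of the clamp knob in rad, 0 to 1.45, with end stops: 0 is fully tight (bar grip across the track), growing anticlockwise seen from above as it is loosened; above 0.7 the stop is free, and it is properly locked again only below 0.2 (near 1.45 the bar lies along the track). Starts fully or almost fully tight. Turns with 0.2 to 0.4 N m and stays where it is left.
- knob_grip (a point): Centre of the knob's bar grip, on the upright turning axis, 78 mm above the desk and 60 mm behind the stop face (it rides along with the stop); its own x axis lies along the bar, turning with it. The black bar is 90 long, 16 wide and 30 mm tall (15 mm above and below this point).
- carton_mid (a point): Centre of the small closed cardboard carton (not the large one that stands fixed at the far edge of the desk), loose, upright on the desk at the start, 60 (its x) x 130 (its y) x 70 mm tall (z), 0.2 to 0.35 kg; this point is 35 mm above its underside. Its long side goes along the track; it buckles when squeezed by the stop with more than 40 N.
- tape_roll: Bystander, loose, to be left where it is: roll of packing tape lying flat, 100 mm across, 48 tall. Origin at the centre of its underside.

How it is judged:
On the way, in this order (a step that is already met when the one before it is completed fails the run):
1. the clamp knob is loosened, so that the stop is free (value of joint knob above 0.7 rad), for 0.1 s.
2. the carton stands in the jig, snug between fence and stop (y of carton_mid in the frame of fence_face above -0.07 m and y of carton_mid in the frame of stop_face below 0.07 m and angle between the y axis of carton_mid and the y axis of jig, either way round below 0.1 rad), for 0.1 s.
At the end, for the whole second after the job is handed in: The small carton stands upright and at rest on the jig's board, its centre within 15 mm of the track's middle, its long side along the track (within 0.1 rad), its ends within 5 mm of the fence and of the stop, and the knob is tight again (below 0.2 rad) (all of step 2 and value of joint knob below 0.2 rad and x of carton_mid in the frame of jig between -0.015 and 0.015 m and z of carton_mid in the frame of jig between 0.046 and 0.054 m and angle between carton_mid's own z axis and vertical below 0.1 rad and linear speed of carton below 0.01 m/s); the robot touches nothing.
It fails at once if the carton is crushed by the stop (over 40 N) (contact force between stop and carton above 40 N).
It fails at once if the tape roll is moved more than 30 mm (distance of tape_roll from where it was at the start of the episode above 0.03 m).
It also fails if it takes over 48 s, if anything falls off the work surface, if the arm or the gripper's body presses on something with over 40 N, if the wrist force passes 120 N, or if a joint passes its speed limit or range.

## Working session

There is one attempt and no reset: what is moved stays moved. The work goes in short steps, Python scripts to look and compute and a tool call to move; the robot and the scene stay as the last step left them, time stands still between calls to the robot, and variables do not carry over. Pictures are saved under pics/ and viewed, at most 10 in all, crops included, and the job is handed in when it is done.

Besides the shell and the picture viewer there is one more tool, called after "Call:" by a JSON object that holds its "api" and its "payload", one argument or row to a line. carry_out: Moves the arm, as the interface text tells. Shifts and turns lie within -1 to 1; 1 stands for 0.2 m of shift or 360 degrees of turn. Its arguments: {"type":"object","properties":{"rows":{"type":"array","items":{"type":"array","items":{"type":"number"}}},"force":{"type":"number"}},"required":["rows"]}

```bash
mkdir -p pics
python3 - <<'E'
from rig import env
import cv2
for n in("top","scene"):
    cv2.imwrite(f"pics/{n}0.png",env.get_image(n)); c=env.get_calibration(n); print(n,c)
s=env.state(); print(s['clock'],s['ee_pos'],s['eef_rot'],s['contact_force'])
E
```

```text
top {'camera_matrix': array([[586.35032274,   0.        , 319.73994669],
       [  0.        , 586.35032274, 239.40621851],
       [  0.        ,   0.        ,   1.        ]]), 'position': array([0.33669474, 0.04726882, 1.16134894]), 'attitude': array([ 0.07170968, -0.68454036,  0.72125465, -0.0778071 ])}
scene {'camera_matrix': array([[500.69136501,   0.        , 312.99147388],
       [  0.        , 500.69136501, 237.85116263],
       [  0.        ,   0.        ,   1.        ]]), 'position': array([1.10540011, 0.44657682, 0.59033237]), 'attitude': array([-0.19266225,  0.37137057,  0.81681766, -0.39720785])}
0.1 [ 0.22316035 -0.60975719  0.23025357] [-1.14330433e-03  9.84647566e-01  1.74550328e-01 -2.14950446e-04] [0.41745105 0.20917019 0.13702429]
```

View pics/top0.png

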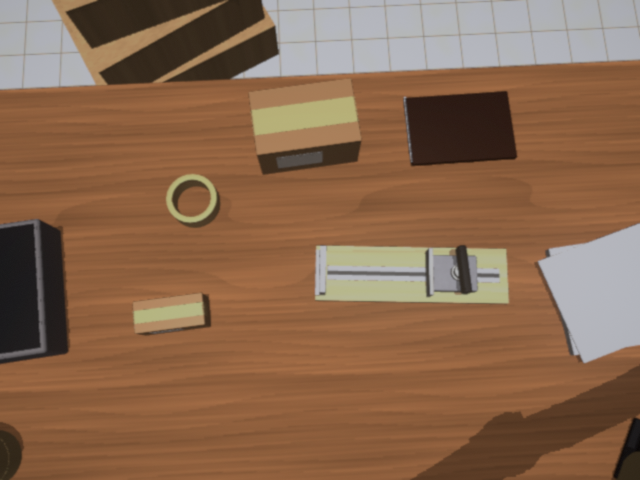

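View pics/scene0.png

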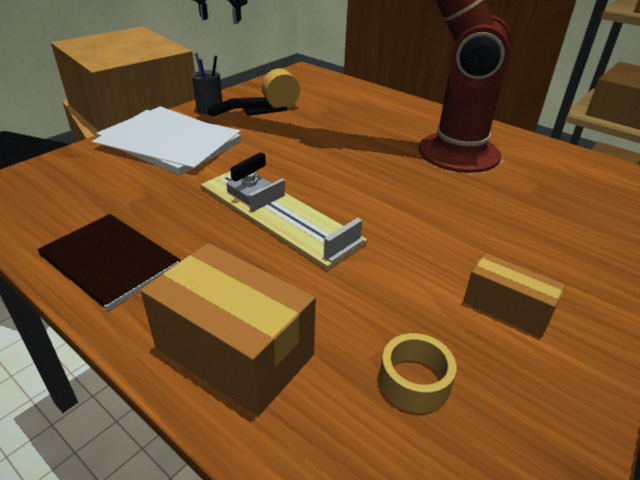

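```bash
cat > h.py <<'E'
from rig import env
import numpy as np, cv2
from scipy.spatial.transform import Rotation as R
def rot(q): return R.from_quat([q[1],q[2],q[3],q[0]])
def px(name,uv,z):
    c=env.get_calibration(name); A=rot(c['attitude']).as_matrix(); p=c['position']
    uv=np.atleast_2d(uv).astype(float)
    d=np.c_[uv,np.ones(len(uv))]@np.linalg.inv(c['camera_matrix']).T@A.T
    return p+d*((z-p[2])/d[:,2])[:,None]
def proj(name,P):
    c=env.get_calibration(name); A=rot(c['attitude']).as_matrix()
    q=(np.atleast_2d(P)-c['position'])@A@c['camera_matrix'].T
    return q[:,:2]/q[:,2:]
E
python3 - <<'E'
from h import *
im=cv2.imread('pics/top0.png')
a=cv2.resize(im[280:345,120:220],None,fx=4,fy=4,interpolation=cv2.INTER_CUBIC)
b=cv2.resize(im[235:312,308:518],None,fx=3.8,fy=3.8,interpolation=cv2.INTER_CUBIC)
o=np.zeros((600,800,3),np.uint8);o[:a.shape[0],:a.shape[1]]=a;o[280:280+b.shape[0],:b.shape[1]]=b
cv2.imwrite('pics/crop0.png',o)
P=px('top',[[317,246],[508,249],[508,303],[315,301]],.015);print(P)
print(px('top',[[133,300],[203,294],[206,318]],.07))
print(px('top',[[463,269]],.093))
E
```

```text
[[ 0.56974867  0.03694622  0.015     ]
 [ 0.54387627 -0.34323509  0.015     ]
 [ 0.43673064 -0.33030795  0.015     ]
 [ 0.46034347  0.04650909  0.015     ]]
[[0.47394383 0.38461851 0.07      ]
 [0.47835904 0.25451061 0.07      ]
 [0.43352391 0.24945024 0.07      ]]
[[ 0.49666262 -0.22914463  0.093     ]]
```

View pics/crop0.png

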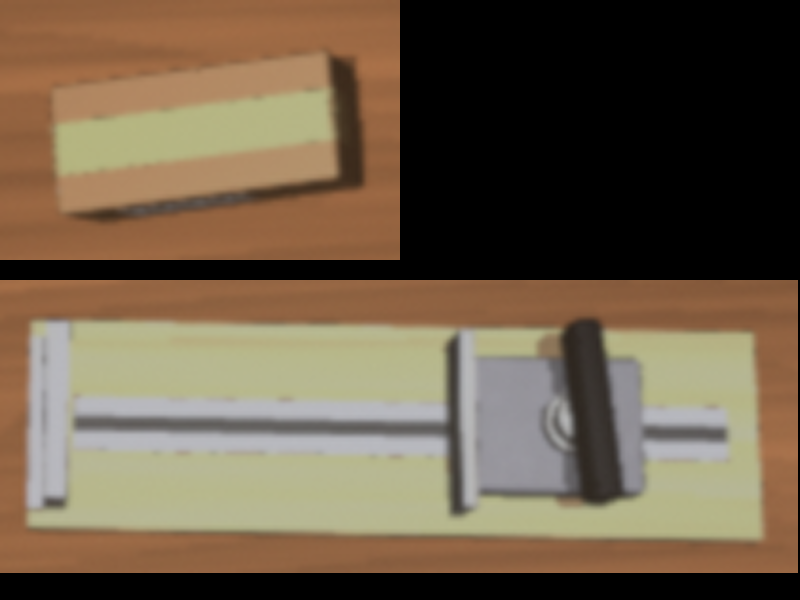

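Run:
```python
from h import *
J=lambda p:np.array(p)/3.8+[308,235-280/3.8]
C=lambda p:np.array(p)/4+[120,280]
P=px('top',J([[32,321],[753,333],[764,540],[27,526]]),.015)
jc=P.mean(0); d=(P[0]+P[3]-P[1]-P[2]);jy=np.arctan2(d[1],d[0]);u=np.array([np.cos(jy),np.sin(jy)]);v=np.array([u[1],-u[0]])
print('jig',jc,np.degrees(jy),np.linalg.norm(d)/2,np.linalg.norm(P[0]-P[3]))
def loc(q): q=q[:,:2]-jc[:2]; return np.c_[q@v,q@u].round(4)
print('fence top edge',loc(px('top',J([[70,322],[66,500]]),.060)))
print('fence base',loc(px('top',J([[73,400],[73,450]]),.015)))
print('stop top front',loc(px('top',J([[459,332],[463,509]]),.055)),'base',loc(px('top',J([[449,420]]),.015)))
K=px('top',J([[566,322],[600,319],[620,498],[585,503]]),.093)
print('knob',K.mean(0),loc(K).mean(0)); e=K[0]+K[1]-K[2]-K[3];print('bar',np.degrees(np.arctan2(e[1],e[0]))-np.degrees(jy)+90,np.linalg.norm(e)/2)
Q=px('top',C([[52,88],[327,51],[338,178],[62,213]]),.07)
e=Q[0]+Q[3]-Q[1]-Q[2];print('carton',Q.mean(0),np.degrees(np.arctan2(e[1],e[0])),np.linalg.norm(e)/2,np.linalg.norm(Q[0]-Q[3]))
s=env.state();T=rot(s['eef_rot']).as_matrix();print(T.round(3))
for y in (95,85): pass
```

```text
jig [ 0.50325397 -0.14689655  0.015     ] 85.98574145797564 0.3789782778019174 0.10774002800643286
fence top edge [[ 0.0445  0.1698]
 [-0.0456  0.1704]]
fence base [[ 0.0123  0.1671]
 [-0.014   0.1667]]
stop top front [[ 0.044  -0.0274]
 [-0.0459 -0.0274]] base [[ 0.0052 -0.0287]]
knob [ 0.49631234 -0.23089863  0.093     ] [-0.00105  -0.084275]
bar 4.172179275580618 0.08856009628287818
carton [0.44629254 0.3182219  0.07      ] 94.48005372007225 0.12766715980246499 0.05806970459485218
[[ 0.939  0.344 -0.001]
 [ 0.344 -0.939  0.002]
 [-0.    -0.002 -1.   ]]
```

Call:
{"api": "carry_out", "payload": {
  "rows": [
    [0,0,0,0,0,0.0185,0.4],
    [0,0,0,0,0,0.0185,0.4],
    [0,0,0,0,0,0.0185,0.4],
    [0.114,-0.157,0.03,0,0,0,0.4],
    [0.114,-0.157,0.03,0,0,0,0.4],
    [0.114,-0.157,0.03,0,0,0,0.4],
    [0.114,-0.157,0.03,0,0,0,0.4],
    [0.114,-0.157,0.03,0,0,0,0.4]
  ],
  "force": 60
}}

```text
clock: 0.77
ee_pos: [0.3377, -0.4513, 0.2007]
eef_rot: [-0.0, 1.0, 0.001, -0.0]
contact_force: [0.5, -0.4, -0.3]
gripper_width: 0.0512
grip_force: 0.0
```

Call:
{"api": "carry_out", "payload": {
  "rows": [
    [0.114,-0.157,0.04,0,0,0,0.4],
    [0.114,-0.157,0.04,0,0,0,0.4],
    [0.114,-0.157,0.04,0,0,0,0.4],
    [0.114,-0.157,0.04,0,0,0,0.4],
    [0.114,-0.157,0.04,0,0,0,0.4],
    [0.114,-0.157,0.04,0,0,0,0.4],
    [0.0,0,0.0,0,0,0,0.4],
    [0,0,0,0,0,0,0.4]
  ]
}}

```text
clock: 1.43
ee_pos: [0.475, -0.2606, 0.1523]
eef_rot: [-0.001, 1.0, 0.005, -0.001]
contact_force: [-0.7, -0.8, -0.4]
gripper_width: 0.0511
grip_force: 0.0
```

```bash
cat >> h.py <<'E'
def go(p,yaw):
    "print shift in tool axes AFTER turning tool y to world yaw (deg), units of moves"
    s=env.state();r=rot(s['eef_rot']);T=r.as_matrix();cy=np.degrees(np.arctan2(T[1,1],T[0,1]))
    dy=(yaw-cy+90)%180-90
    z=np.array([0,0,-1.]);a=np.radians(cy+dy);y=np.array([np.cos(a),np.sin(a),0]);x=np.cross(y,z)
    G=np.c_[x,y,z]; d=np.array(p)-s['ee_pos']
    print('t',round(s['clock'],2),'tcp',s['ee_pos'].round(4),'yaw',cy.round(2),'w',s['gripper_width'],'F',s['contact_force'].round(1),'gf',s['grip_force'])
    print('turn rv',(R.from_matrix(T.T@G).as_rotvec(degrees=True)/360).round(4),'shift after',(G.T@d/.2).round(4))
E
python3 - <<'E'
from h import *
go([.4965,-.232,.06],-89.8)
E
```

```text
t 1.43 tcp [ 0.475  -0.2606  0.1523] yaw -89.46 w 0.05109791086059977 F [-0.7 -0.8 -0.4] gf 0.0
turn rv [-0.0004  0.0002  0.001 ] shift after [ 0.1082 -0.1427  0.4617]
```

Accurate tracking. Align over the knob and look before descending.

Call:
{"api": "carry_out", "payload": {
  "rows": [
    [0.108,-0.143,0,0,0,0.001,0.4],
    [0,0,0.1,0,0,0,0.4],
    [0,0,0.15,0,0,0,0.4],
    [0,0,0.15,0,0,0,0.4],
    [0,0,0.06,0,0,0,0.4],
    [0,0,0,0,0,0,0.4]
  ]
}}

```text
clock: 1.93
ee_pos: [0.4917, -0.2364, 0.0583]
eef_rot: [-0.001, 1.0, -0.003, -0.004]
contact_force: [-0.5, -0.0, -0.7]
gripper_width: 0.0516
grip_force: 0.0
```

Run:
```python
from h import *
go([.4965,-.232,.06],-89.8)
im=env.get_image('scene'); cv2.imwrite('pics/s1.png',cv2.resize(im[60:300,150:450],None,fx=2,fy=2))
```

```text
t 1.93 tcp [ 0.4917 -0.2364  0.0583] yaw -90.38 w 0.05157356382415229 F [-0.5 -0.  -0.7] gf 0.0
turn rv [-0.0003  0.0011 -0.0016] shift after [ 0.0241 -0.0221 -0.0086]
```

View pics/s1.png

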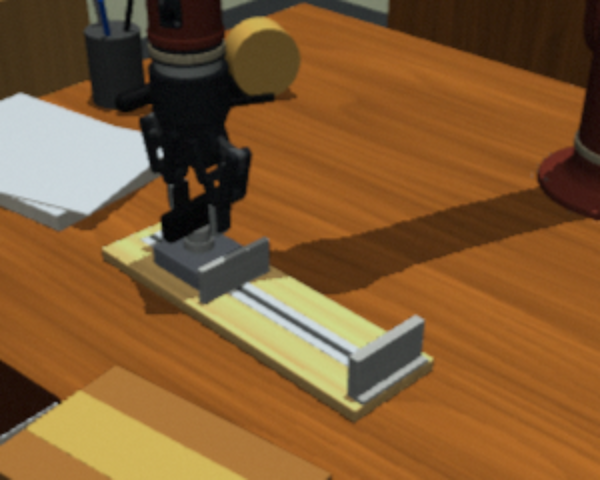

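Call:
{"api": "carry_out", "payload": {
  "rows": [
    [0.024,-0.022,-0.008,0,0.001,-0.0015,0.4],
    [0,0,0,0,0,0,1],
    [0,0,0,0,0,0,1],
    [0,0,0,0,0,0,1],
    [0,0,0,0,0,0,1],
    [0,0,0,0,0,0,1]
  ],
  "force": 50
}}

```text
clock: 2.48
ee_pos: [0.5008, -0.2334, 0.0645]
eef_rot: [0.002, 1.0, 0.003, 0.005]
contact_force: [-0.8, -3.1, 6.1]
gripper_width: 0.0152
grip_force: 52.2
```

Run:
```python
from h import *
go([.4965,-.232,.06],-89.8)
```

```text
t 2.48 tcp [ 0.5008 -0.2334  0.0645] yaw -89.71 w 0.015214946334453387 F [-0.8 -3.1  6.1] gf 52.214911580085754
turn rv [ 0.0005 -0.0015  0.0003] shift after [-0.0215 -0.007   0.0226]
```

Call:
{"api": "carry_out", "payload": {
  "rows": [
    [0,0,0,0,0,-0.0195,1],
    [0,0,0,0,0,-0.0195,1],
    [0,0,0,0,0,-0.0195,1],
    [0,0,0,0,0,-0.0195,1],
    [0,0,0,0,0,-0.0195,1]
  ]
}}

```text
clock: 2.9
ee_pos: [0.5002, -0.2317, 0.0644]
eef_rot: [0.001, 0.952, 0.306, 0.004]
contact_force: [-1.0, -0.3, 7.2]
gripper_width: 0.0151
grip_force: 51.8
```

Run:
```python
from h import *
go([.4975,-.232,.06],-20)
```

```text
t 2.9 tcp [ 0.5002 -0.2317  0.0644] yaw -54.4 w 0.015065985314943107 F [-1.  -0.3  7.2] gf 51.80552423000336
turn rv [ 0.001  -0.0007 -0.0956] shift after [-0.0059 -0.0123  0.0221]
```

Call:
{"api": "carry_out", "payload": {
  "rows": [
    [0,0,0,0,0,-0.0195,1],
    [0,0,0,0,0,-0.0195,1],
    [0,0,0,0,0,-0.0195,1],
    [0,0,0,0,0,-0.0195,1],
    [0,0,0,0,0,-0.0195,1],
    [0,0,0,0,0,0,1],
    [0,0,0,0,0,0,0.4],
    [0,0,0,0,0,0,0.4]
  ]
}}

```text
clock: 3.57
ee_pos: [0.4997, -0.2312, 0.0632]
eef_rot: [0.002, 0.817, 0.577, 0.003]
contact_force: [-0.4, -0.4, -0.8]
gripper_width: 0.0381
grip_force: 0.0
```

Call:
{"api": "carry_out", "payload": {
  "rows": [
    [0,0,0,0,0,0,0.4],
    [0,0,-0.15,0,0,0,0.4],
    [0,0,-0.15,0,0,0,0.4],
    [0,0,-0.15,0,0,0,0],
    [0,0,0,0,0,-0.0195,0],
    [0,0,0,0,0,-0.0195,0],
    [0,0,0,0,0,-0.0195,0],
    [0,0,0,0,0,-0.0085,0]
  ]
}}

```text
clock: 4.23
ee_pos: [0.499, -0.2314, 0.1528]
eef_rot: [0.002, 0.676, 0.737, 0.002]
contact_force: [-0.9, 0.5, 0.0]
gripper_width: 0.0852
grip_force: 0.0
```

Run:
```python
from h import *
go([.446,.318,.14],4.5)
```

```text
t 4.23 tcp [ 0.499  -0.2314  0.1528] yaw 4.89 w 0.08518665790991693 F [-0.9  0.5  0. ] gf 0.0
turn rv [0.0009 0.0001 0.0011] shift after [ 2.7595 -0.0488  0.0642]
```

Call:
{"api": "carry_out", "payload": {
  "rows": [
    [0.197,-0.0035,0,0,0,0.001,0],
    [0.197,-0.0035,0,0,0,0,0],
    [0.197,-0.0035,0,0,0,0,0],
    [0.197,-0.0035,0,0,0,0,0],
    [0.197,-0.0035,0,0,0,0,0],
    [0.197,-0.0035,0,0,0,0,0],
    [0.197,-0.0035,0,0,0,0,0]
  ]
}}

```text
clock: 4.82
ee_pos: [0.4731, 0.045, 0.1527]
eef_rot: [0.002, 0.68, 0.733, 0.002]
contact_force: [1.2, 0.6, -0.9]
gripper_width: 0.0852
grip_force: 0.0
```

Call:
{"api": "carry_out", "payload": {
  "rows": [
    [0.197,-0.0035,0,0,0,0,0],
    [0.197,-0.0035,0,0,0,0,0],
    [0.197,-0.0035,0,0,0,0,0],
    [0.197,-0.0035,0,0,0,0,0],
    [0.197,-0.0035,0,0,0,0,0],
    [0.197,-0.0035,0,0,0,0,0],
    [0.197,-0.0035,0,0,0,0,0],
    [0,0,0,0,0,0,0]
  ]
}}

```text
clock: 5.48
ee_pos: [0.4446, 0.3295, 0.1534]
eef_rot: [-0.002, 0.675, 0.737, 0.006]
contact_force: [-0.8, 1.5, 0.8]
gripper_width: 0.0853
grip_force: 0.0
```

Run:
```python
from h import *
go([.446,.318,.03],4.5)
im=env.get_image('top'); cv2.imwrite('pics/t2.png',im[170:370,100:540])
```

```text
t 5.48 tcp [0.4446 0.3295 0.1534] yaw 5.01 w 0.08529003945666289 F [-0.8  1.5  0.8] gf 0.0
turn rv [ 0.0011 -0.0017  0.0014] shift after [-0.0577  0.0027  0.617 ]
```

View pics/t2.png

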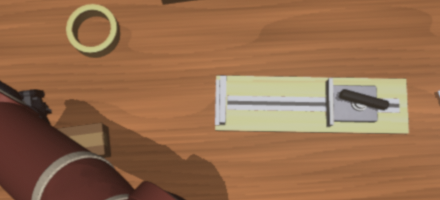

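Call:
{"api": "carry_out", "payload": {
  "rows": [
    [-0.055,0.003,0,0.0005,-0.001,0.001,0],
    [0,0,0.12,0,0,0,0],
    [0,0,0.15,0,0,0,0],
    [0,0,0.15,0,0,0,0],
    [0,0,0.13,0,0,0,0],
    [0,0,0.07,0,0,0,0],
    [0,0,0,0,0,0,0]
  ]
}}

```text
clock: 6.12
ee_pos: [0.4492, 0.3008, 0.0254]
eef_rot: [0.004, 0.684, 0.729, -0.006]
contact_force: [-0.6, 0.2, 0.5]
gripper_width: 0.0853
grip_force: 0.0
```

Call:
{"api": "carry_out", "payload": {
  "rows": [
    [0,0,0,0,0,0,1],
    [0,0,0,0,0,0,1],
    [0,0,0,0,0,0,1],
    [0,0,0,0,0,0,1],
    [0,0,0,0,0,0,1],
    [0,0,0,0,0,0,1]
  ],
  "force": 25
}}

```text
clock: 6.62
ee_pos: [0.4507, 0.3057, 0.0299]
eef_rot: [0.004, 0.683, 0.73, -0.001]
contact_force: [-0.6, -2.4, 7.2]
gripper_width: 0.0599
grip_force: 29.1
```

Run:
```python
from h import *
go([.446,.318,.03],4.5)
```

```text
t 6.62 tcp [0.4507 0.3057 0.0299] yaw 3.86 w 0.05991865559704598 F [-0.6 -2.4  7.2] gf 29.073983430862427
turn rv [ 0.0007  0.0012 -0.0018] shift after [ 0.0632 -0.0187 -0.0003]
```

Call:
{"api": "carry_out", "payload": {
  "rows": [
    [0,0,0,0,0,0,1],
    [0,0,-0.1,0,0,0,1],
    [0,0,-0.2,0,0,0,1],
    [0,0,-0.2,0,0,0,1],
    [0,0,0,0,0,0,1]
  ],
  "force": 40
}}

```text
clock: 7.03
ee_pos: [0.4536, 0.311, 0.1359]
eef_rot: [0.005, 0.683, 0.731, 0.007]
contact_force: [0.3, 0.7, -2.2]
gripper_width: 0.0596
grip_force: 45.4
```

Run:
```python
from h import *
go([.509,-.0641,.047],-4)
```

```text
t 7.03 tcp [0.4536 0.311  0.1359] yaw 3.9 w 0.05962861354181185 F [ 0.3  0.7 -2.2] gf 45.42870819568634
turn rv [ 0.0026 -0.0006  0.022 ] shift after [-1.8515  0.4072  0.4446]
```

Call:
{"api": "carry_out", "payload": {
  "rows": [
    [0,0,0,0.001,0,0.011,1],
    [0,0,0,0.001,0,0.011,1],
    [-0.15,0.033,0,0,0,0,1],
    [-0.15,0.033,0,0,0,0,1],
    [-0.15,0.033,0,0,0,0,1],
    [-0.15,0.033,0,0,0,0,1],
    [-0.15,0.033,0,0,0,0,1],
    [-0.15,0.033,0,0,0,0,1]
  ]
}}

```text
clock: 7.7
ee_pos: [0.4766, 0.123, 0.1293]
eef_rot: [-0.001, 0.731, 0.682, -0.005]
contact_force: [0.7, 0.5, -3.5]
gripper_width: 0.0593
grip_force: 45.2
```

Call:
{"api": "carry_out", "payload": {
  "rows": [
    [-0.15,0.033,0,0,0,0,1],
    [-0.15,0.033,0,0,0,0,1],
    [-0.15,0.033,0,0,0,0,1],
    [-0.15,0.033,0,0,0,0,1],
    [-0.15,0.033,0,0,0,0,1],
    [-0.15,0.033,0,0,0,0,1],
    [-0.05,0.011,0,0,0,0,1],
    [0,0,0,0,0,0,1]
  ]
}}

```text
clock: 8.37
ee_pos: [0.505, -0.0728, 0.1299]
eef_rot: [0.0, 0.734, 0.679, -0.006]
contact_force: [-0.5, -0.6, -3.7]
gripper_width: 0.0597
grip_force: 45.3
```

Run:
```python
from h import *
go([.509,-.0641,.047],-4)
```

```text
t 8.37 tcp [ 0.505  -0.0728  0.1299] yaw -4.47 w 0.05965115309754689 F [-0.5 -0.6 -3.7] gf 45.27064561843872
turn rv [-0.0014  0.0015 -0.0013] shift after [0.0447 0.0171 0.4145]
```

Go above the place and take one picture to check where the carton hangs.

Call:
{"api": "carry_out", "payload": {
  "rows": [
    [0.044,0.017,0,-0.0007,0.0007,-0.001,1],
    [0,0,0.1,0,0,0,1],
    [0,0,0.1,0,0,0,1],
    [0,0,0.1,0,0,0,1],
    [0,0,0,0,0,0,1],
    [0,0,0,0,0,0,1]
  ]
}}

```text
clock: 8.87
ee_pos: [0.5088, -0.0568, 0.07]
eef_rot: [-0.001, 0.728, 0.685, -0.002]
contact_force: [-0.2, 1.4, -1.6]
gripper_width: 0.0596
grip_force: 44.7
```

Run:
```python
from h import *
go([.509,-.0641,.047],-4)
a=env.get_image('top')[220:320,290:530]; b=env.get_image('scene')[120:300,180:400]
o=np.zeros((600,800,3),np.uint8)
a=cv2.resize(a,None,fx=2.5,fy=2.5);b=cv2.resize(b,None,fx=1.9,fy=1.9)
o[:a.shape[0],:a.shape[1]]=a;o[255:255+b.shape[0],:b.shape[1]]=b
cv2.imwrite('pics/p3.png',o)
```

```text
t 8.87 tcp [ 0.5088 -0.0568  0.07  ] yaw -3.47 w 0.0595595144524921 F [-0.2  1.4 -1.6] gf 44.73174870014191
turn rv [-0.0007  0.0001  0.0015] shift after [-0.0362  0.0035  0.1148]
```

View pics/p3.png

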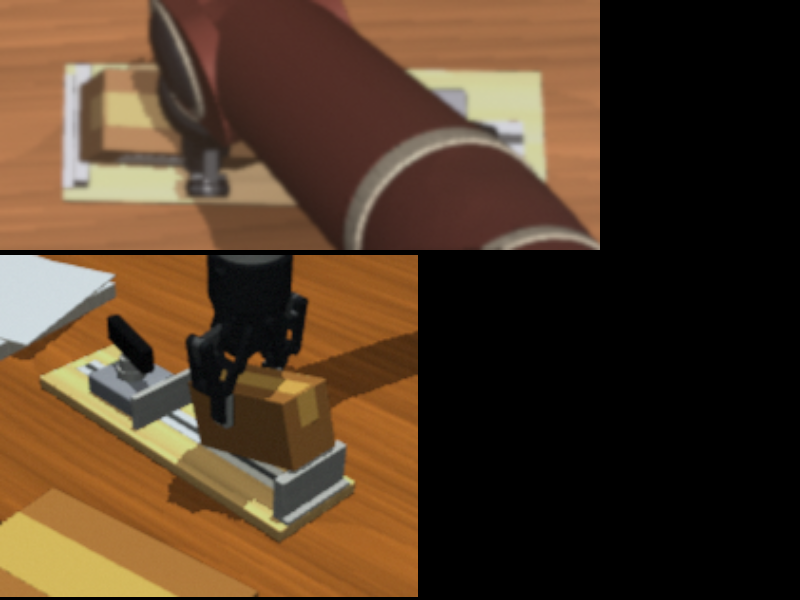

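Run:
```python
from h import *
P=px('top',np.array([[105,70],[103,100],[103,155]])/2.5+[290,220],.112)
u=np.array([.070,.9976]);v=np.array([u[1],-u[0]]);q=P[:,:2]-[.5033,-.1469]
print(np.c_[q@v,q@u].round(4))
```

```text
[[ 0.0305  0.1601]
 [ 0.0082  0.1613]
 [-0.0321  0.1607]]
```

Call:
{"api": "carry_out", "payload": {
  "rows": [
    [0,0,0.06,0,0,0.001,1],
    [0,0,0.04,0,0,0,1],
    [0,0,0,0,0,0,1],
    [0,0,0,0,0,0,1]
  ]
}}

```text
clock: 9.3
ee_pos: [0.5097, -0.0597, 0.056]
eef_rot: [0.002, 0.731, 0.683, -0.003]
contact_force: [-8.0, -3.9, 34.6]
gripper_width: 0.0597
grip_force: 49.9
```

Call:
{"api": "carry_out", "payload": {
  "rows": [
    [0,0,0.01,0,0,0,1],
    [0,0,0,0,0,0,1]
  ]
}}

```text
clock: 9.47
ee_pos: [0.5098, -0.0597, 0.0559]
eef_rot: [0.003, 0.731, 0.682, -0.003]
contact_force: [-11.0, -3.8, 48.3]
gripper_width: 0.0594
grip_force: 51.5
```

Call:
{"api": "carry_out", "payload": {
  "rows": [
    [0,0,0.01,0,0,0,1],
    [0,0,0,0,0,0,1]
  ]
}}

```text
clock: 9.63
ee_pos: [0.5097, -0.0598, 0.0557]
eef_rot: [0.004, 0.731, 0.682, -0.003]
contact_force: [-14.0, -5.0, 63.2]
gripper_width: 0.0596
grip_force: 53.0
```

Call:
{"api": "carry_out", "payload": {
  "rows": [
    [0,0,-0.025,0,0,0,1],
    [0,0,0,0,0,0,1]
  ]
}}

```text
clock: 9.8
ee_pos: [0.5103, -0.0588, 0.0562]
eef_rot: [0.002, 0.731, 0.683, -0.001]
contact_force: [-6.0, -2.0, 26.6]
gripper_width: 0.0599
grip_force: 49.2
```

Run:
```python
from h import *
go([.509,-.0641,.047],-4)
a=env.get_image('top')[230:310,310:400]; b=env.get_image('scene')[140:280,220:380]
o=np.zeros((600,800,3),np.uint8)
a=cv2.resize(a,None,fx=3,fy=3,interpolation=2);b=cv2.resize(b,None,fx=3.2,fy=3.2,interpolation=2)
o[:a.shape[0],:a.shape[1]]=a;o[:b.shape[0],280:280+b.shape[1]]=b
cv2.imwrite('pics/p4.png',o)
```

```text
t 9.8 tcp [ 0.5103 -0.0588  0.0562] yaw -3.92 w 0.05994688757250619 F [-6.  -2.  26.6] gf 49.17656600475311
turn rv [0.0003 0.0007 0.0002] shift after [-0.0266 -0.0047  0.0458]
```

View pics/p4.png

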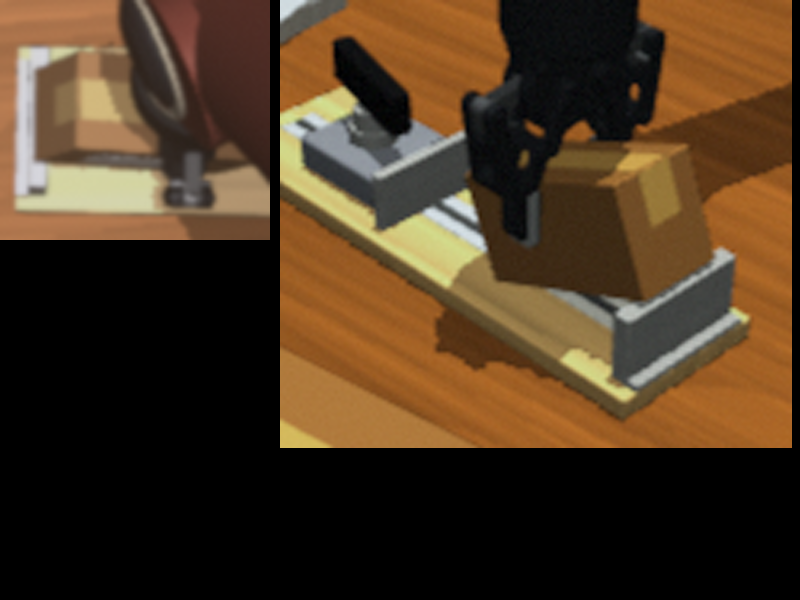

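Call:
{"api": "carry_out", "payload": {
  "rows": [
    [0,0,-0.1,0,0,0,1],
    [0,0,-0.05,0,0,0,1],
    [-0.05,0,0,0,0,0,1],
    [-0.05,0,0,0,0,0,1],
    [0,0,0.06,0,0,0,1],
    [0,0,0.06,0,0,0,1],
    [0,0,0.03,0,0,0,1],
    [0,0,0,0,0,0,1]
  ],
  "force": 25
}}

```text
clock: 10.57
ee_pos: [0.5074, -0.0768, 0.0521]
eef_rot: [-0.002, 0.731, 0.683, -0.001]
contact_force: [-3.6, 5.8, 10.9]
gripper_width: 0.0595
grip_force: 47.7
```

Call:
{"api": "carry_out", "payload": {
  "rows": [
    [0,0,0.01,0,0,0,1],
    [0,0,0.01,0,0,0,1],
    [0,0,0,0,0,0,1]
  ],
  "force": 20
}}

```text
clock: 10.82
ee_pos: [0.5075, -0.0745, 0.0502]
eef_rot: [-0.002, 0.73, 0.683, -0.0]
contact_force: [-5.8, 10.1, 25.9]
gripper_width: 0.0598
grip_force: 49.2
```

Call:
{"api": "carry_out", "payload": {
  "rows": [
    [0,0,0.01,0,0,0,1],
    [0,0,0.01,0,0,0,1],
    [0,0,0,0,0,0,1]
  ]
}}

```text
clock: 11.07
ee_pos: [0.5077, -0.0712, 0.0469]
eef_rot: [-0.003, 0.73, 0.684, 0.002]
contact_force: [-7.7, 14.8, 30.8]
gripper_width: 0.0594
grip_force: 49.8
```

Run:
```python
from h import *
go([.509,-.0641,.047],-4)
a=env.get_image('top')[230:310,310:400]; b=env.get_image('scene')[140:280,220:380]
o=np.zeros((450,800,3),np.uint8)
a=cv2.resize(a,None,fx=3,fy=3,interpolation=2);b=cv2.resize(b,None,fx=3.2,fy=3.2,interpolation=2)
o[:a.shape[0],:a.shape[1]]=a;o[:b.shape[0],280:280+b.shape[1]]=b
cv2.imwrite('pics/p5.png',o)
```

```text
t 11.07 tcp [ 0.5077 -0.0712  0.0469] yaw -3.74 w 0.05944304490492777 F [-7.7 14.8 30.8] gf 49.799230098724365
turn rv [-0.0004 -0.001   0.0007] shift after [ 0.036   0.004  -0.0003]
```

View pics/p5.png

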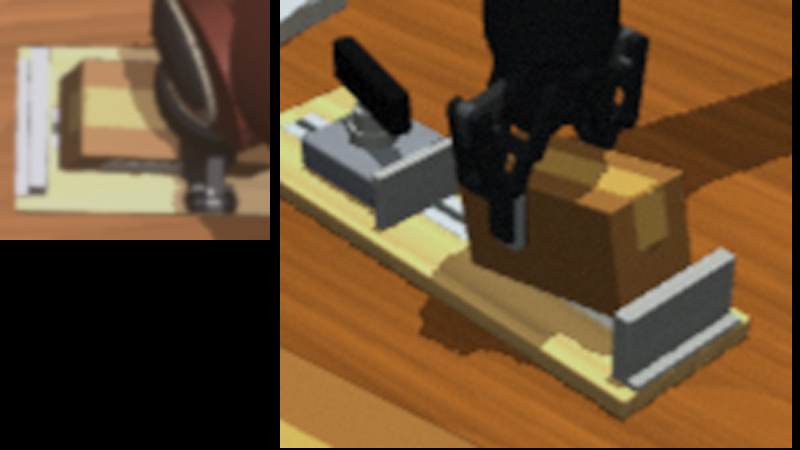

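Call:
{"api": "carry_out", "payload": {
  "rows": [
    [0,0,-0.005,0,0,0,1],
    [0,0,0,0,0,0,0],
    [0,0,0,0,0,0,0],
    [0,0,0,0,0,0,0],
    [0,0,0,0,0,0,0],
    [0,0,-0.15,0,0,0,0],
    [0,0,-0.2,0,0,0,0],
    [0,0,-0.15,0,0,0,0]
  ]
}}

```text
clock: 11.83
ee_pos: [0.5077, -0.0801, 0.1455]
eef_rot: [-0.001, 0.732, 0.681, -0.003]
contact_force: [1.1, -1.1, -0.1]
gripper_width: 0.0858
grip_force: 0.0
```

Run:
```python
from h import *
jc=np.array([.5033,-.1469]);u=np.array([.0699,.9976])
k=jc-.0865*u
go([*k,.16],-20)
```

```text
t 11.83 tcp [ 0.5077 -0.0801  0.1455] yaw -4.09 w 0.0858326308251417 F [ 1.1 -1.1 -0.1] gf 0.0
turn rv [-0.0007  0.0005  0.0442] shift after [-0.7371  0.2129 -0.0724]
```

Call:
{"api": "carry_out", "payload": {
  "rows": [
    [0,0,0,0,0,0.0147,0.4],
    [0,0,0,0,0,0.0147,0.4],
    [0,0,0,0,0,0.0147,0.4],
    [-0.184,0.053,0,0,0,0,0.4],
    [-0.184,0.053,0,0,0,0,0.4],
    [-0.184,0.053,0,0,0,0,0.4],
    [-0.184,0.053,0,0,0,0,0.4],
    [0,0,0,0,0,0,0.4]
  ]
}}

```text
clock: 12.5
ee_pos: [0.4943, -0.2446, 0.1436]
eef_rot: [0.002, 0.823, 0.568, -0.006]
contact_force: [-0.9, -1.7, -1.1]
gripper_width: 0.0513
grip_force: 0.0
```

Run:
```python
from h import *
go([.4973,-.2332,.061],-20)
a=env.get_image('top')[225:315,305:520]; b=env.get_image('scene')[120:280,210:380]
o=np.zeros((600,800,3),np.uint8)
a=cv2.resize(a,None,fx=3.5,fy=3.5,interpolation=2);b=cv2.resize(b,None,fx=1.7,fy=1.7,interpolation=2)
o[:a.shape[0],:a.shape[1]]=a;o[318:318+b.shape[0],:b.shape[1]]=b
cv2.imwrite('pics/p6.png',o)
```

```text
t 12.5 tcp [ 0.4943 -0.2446  0.1436] yaw -20.83 w 0.051258927500742395 F [-0.9 -1.7 -1.1] gf 0.0
turn rv [-0.0005  0.0019 -0.0023] shift after [ 0.0587 -0.0055  0.4129]
```

View pics/p6.png

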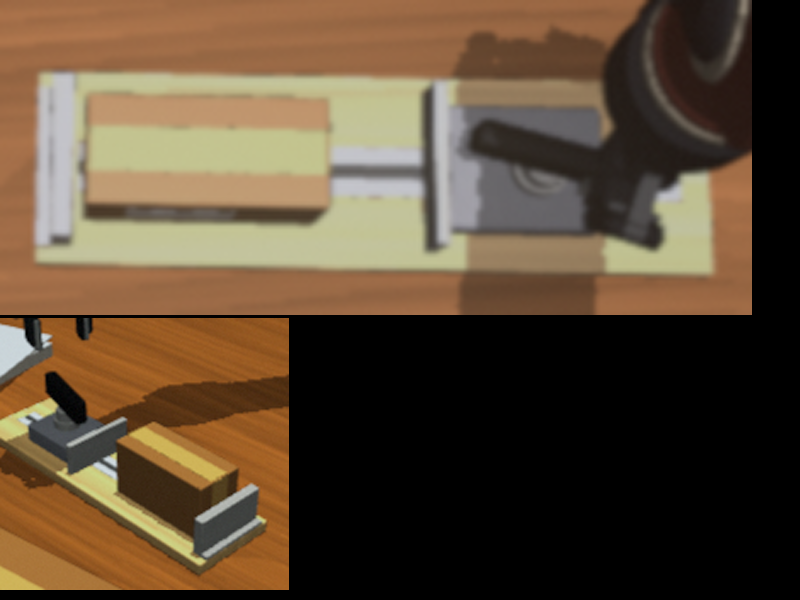

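Run:
```python
from h import *
jc=np.array([.5033,-.1469]);u=np.array([.0699,.9976]);v=np.array([u[1],-u[0]])
P=px('top',np.array([[88,93],[329,98],[329,208],[86,206]])/3.5+[305,225],.085)
q=P[:,:2]-jc;print(np.c_[q@v,q@u].round(4),q.mean(0)@v,q.mean(0)@u)
P=px('top',np.array([[473,120],[476,150]])/3.5+[305,225],.093);q=P[:,:2]-jc;print(np.c_[q@v,q@u].round(4))
go([.4973,-.2332,.061],-20)
```

```text
[[ 0.029   0.1629]
 [ 0.0286  0.0342]
 [-0.0305  0.0348]
 [-0.0318  0.1631]] -0.0011635532328831634 0.09877213217467373
[[ 0.0166 -0.0408]
 [ 0.0005 -0.042 ]]
t 12.6 tcp [ 0.4961 -0.2353  0.1439] yaw -20.27 w 0.051496211286666066 F [ 0.2  0.7 -0.2] gf 0.0
turn rv [-0.0008  0.0007 -0.0008] shift after [0.0121 0.002  0.4144]
```

Call:
{"api": "carry_out", "payload": {
  "rows": [
    [0.012,0.002,0.1,0,0,0,0.4],
    [0,0,0.15,0,0,0,0.4],
    [0,0,0.14,0,0,0,0.4],
    [0,0,0.015,0,0,0,0.4],
    [0,0,0,0,0,0,0.4],
    [0,0,0,0,0,0,1],
    [0,0,0,0,0,0,1],
    [0,0,0,0,0,0,1]
  ],
  "force": 40
}}

```text
clock: 13.27
ee_pos: [0.499, -0.2302, 0.0655]
eef_rot: [0.001, 0.819, 0.574, -0.002]
contact_force: [-8.7, 0.5, 14.1]
gripper_width: 0.0158
grip_force: 22.6
```

Call:
{"api": "carry_out", "payload": {
  "rows": [
    [0,0,0,0,0,0,1],
    [0,0,0,0,0,0,1]
  ]
}}

```text
clock: 13.43
ee_pos: [0.499, -0.2304, 0.0657]
eef_rot: [0.001, 0.818, 0.575, -0.002]
contact_force: [-1.2, 0.3, 6.6]
gripper_width: 0.0152
grip_force: 41.2
```

Run:
```python
from h import *
s=env.state()['ee_pos'];u=np.array([.0699,.9976,0])
go(s+.062*u,-20)
```

```text
t 13.43 tcp [ 0.499  -0.2304  0.0657] yaw -19.86 w 0.015196401721472888 F [-1.2  0.3  6.6] gf 41.17492318153381
turn rv [-0.0001  0.0006  0.0004] shift after [ 0.298  -0.0854  0.    ]
```

Call:
{"api": "carry_out", "payload": {
  "rows": [
    [0.03,-0.0086,0,0,0,0,1],
    [0.03,-0.0086,0,0,0,0,1],
    [0.03,-0.0086,0,0,0,0,1],
    [0.03,-0.0086,0,0,0,0,1],
    [0.03,-0.0086,0,0,0,0,1],
    [0.03,-0.0086,0,0,0,0,1],
    [0.03,-0.0086,0,0,0,0,1],
    [0.03,-0.0086,0,0,0,0,1]
  ]
}}

```text
clock: 14.1
ee_pos: [0.5023, -0.1822, 0.0657]
eef_rot: [0.002, 0.819, 0.574, -0.002]
contact_force: [-1.8, -2.8, 7.0]
gripper_width: 0.0155
grip_force: 41.3
```

Call:
{"api": "carry_out", "payload": {
  "rows": [
    [0,0,0,0,0,0,1],
    [0.01,-0.0029,0,0,0,0,1],
    [0.01,-0.0029,0,0,0,0,1],
    [0,0,0,0,0,0,1]
  ]
}}

```text
clock: 14.43
ee_pos: [0.5027, -0.1772, 0.0657]
eef_rot: [0.001, 0.819, 0.574, -0.002]
contact_force: [-1.6, -1.1, 7.4]
gripper_width: 0.0153
grip_force: 41.2
```

Call:
{"api": "carry_out", "payload": {
  "rows": [
    [0.01,-0.0029,0,0,0,0,1],
    [0.01,-0.0029,0,0,0,0,1],
    [0.01,-0.0029,0,0,0,0,1],
    [0.01,-0.0029,0,0,0,0,1],
    [0.01,-0.0029,0,0,0,0,1],
    [0,0,0,0,0,0,1]
  ]
}}

```text
clock: 14.93
ee_pos: [0.5033, -0.1677, 0.0657]
eef_rot: [0.002, 0.819, 0.574, -0.002]
contact_force: [-1.6, -2.2, 7.4]
gripper_width: 0.0152
grip_force: 41.3
```

Call:
{"api": "carry_out", "payload": {
  "rows": [
    [0.005,-0.0014,0,0,0,0,1],
    [0.005,-0.0014,0,0,0,0,1],
    [0,0,0,0,0,0,1]
  ]
}}

```text
clock: 15.18
ee_pos: [0.5034, -0.1663, 0.0657]
eef_rot: [0.002, 0.819, 0.574, -0.003]
contact_force: [-2.3, -3.0, 6.7]
gripper_width: 0.0154
grip_force: 41.4
```

Call:
{"api": "carry_out", "payload": {
  "rows": [
    [0.005,-0.0014,0,0,0,0,1],
    [0,0,0,0,0,0,1]
  ]
}}

```text
clock: 15.35
ee_pos: [0.5035, -0.1654, 0.0657]
eef_rot: [0.002, 0.819, 0.574, -0.003]
contact_force: [-2.1, -2.5, 6.3]
gripper_width: 0.0152
grip_force: 41.4
```

Call:
{"api": "carry_out", "payload": {
  "rows": [
    [0.005,-0.0014,0,0,0,0,1],
    [0.005,-0.0014,0,0,0,0,1],
    [0,0,0,0,0,0,1]
  ]
}}

```text
clock: 15.6
ee_pos: [0.5036, -0.1632, 0.0657]
eef_rot: [0.002, 0.819, 0.574, -0.003]
contact_force: [-1.7, -3.2, 6.6]
gripper_width: 0.0152
grip_force: 41.4
```

Call:
{"api": "carry_out", "payload": {
  "rows": [
    [0.005,-0.0014,0,0,0,0,1],
    [0,0,0,0,0,0,1]
  ]
}}

```text
clock: 15.77
ee_pos: [0.5037, -0.1628, 0.0657]
eef_rot: [0.002, 0.819, 0.574, -0.003]
contact_force: [-2.2, -4.1, 7.5]
gripper_width: 0.0156
grip_force: 41.5
```

Call:
{"api": "carry_out", "payload": {
  "rows": [
    [0.005,-0.0014,0,0,0,0,1],
    [0,0,0,0,0,0,1]
  ]
}}

```text
clock: 15.93
ee_pos: [0.5037, -0.1628, 0.0657]
eef_rot: [0.003, 0.819, 0.573, -0.003]
contact_force: [-0.2, -6.1, 7.2]
gripper_width: 0.0153
grip_force: 41.4
```

Call:
{"api": "carry_out", "payload": {
  "rows": [
    [0,0,0,0,0,0.0195,1],
    [0,0,0,0,0,0.0195,1],
    [0,0,0,0,0,0.0195,1],
    [0,0,0,0,0,0.0195,1],
    [0,0,0,0,0,0,1]
  ]
}}

```text
clock: 16.35
ee_pos: [0.5052, -0.1638, 0.0657]
eef_rot: [0.005, 0.935, 0.355, -0.001]
contact_force: [0.6, -7.7, 3.6]
gripper_width: 0.0153
grip_force: 40.3
```

Call:
{"api": "carry_out", "payload": {
  "rows": [
    [0,0,0,0,0,0.0195,1],
    [0,0,0,0,0,0.0195,1],
    [0,0,0,0,0,0.0195,1],
    [0,0,0,0,0,0.0195,1],
    [0,0,0,0,0,0.0195,1],
    [0,0,0,0,0,0.0195,1],
    [0,0,0,0,0,0,1]
  ]
}}

```text
clock: 16.93
ee_pos: [0.5062, -0.1664, 0.0658]
eef_rot: [0.007, 1.0, -0.005, 0.002]
contact_force: [2.0, -11.5, 0.9]
gripper_width: 0.0151
grip_force: 39.9
```

Run:
```python
from h import *
go(env.state()['ee_pos'],-94)
print(env.state()['moment'])
```

```text
t 16.93 tcp [ 0.5062 -0.1664  0.0658] yaw -90.58 w 0.015130548943430418 F [  2.  -11.5   0.9] gf 39.89764094352722
turn rv [ 0.0021 -0.0008  0.0095] shift after [0. 0. 0.]
[-1.98560234 -0.35352697 -0.08466359]
```

Call:
{"api": "carry_out", "payload": {
  "rows": [
    [0,0,0,0,0,0.012,1],
    [0,0,0,0,0,0,1],
    [0,0,0,0,0,0,1],
    [0,0,0,0,0,0,0.5],
    [0,0,0,0,0,0,0.5],
    [0,0,0,0,0,0,0.5]
  ]
}}

```text
clock: 17.43
ee_pos: [0.5034, -0.1579, 0.0641]
eef_rot: [0.001, 0.999, -0.038, -0.002]
contact_force: [0.4, 0.5, 0.5]
gripper_width: 0.0427
grip_force: 0.0
```

Call:
{"api": "carry_out", "payload": {
  "rows": [
    [0,0,-0.15,0,0,0,0.5],
    [0,0,-0.2,0,0,0,0.5],
    [0,0,-0.15,0,0,0,0.5],
    [0,0.2,0,0,0,0,0.5],
    [0,0.2,0,0,0,0,0.5],
    [0,0.2,0,0,0,0,0.5],
    [0,0.2,0,0,0,0,0.5],
    [0,0,0,0,0,0,0.5]
  ]
}}

```text
clock: 18.1
ee_pos: [0.4878, -0.3288, 0.1646]
eef_rot: [0.006, 0.999, -0.045, -0.002]
contact_force: [-0.9, -1.2, -0.0]
gripper_width: 0.0427
grip_force: 0.0
```

Run:
```python
from h import *
go(env.state()['ee_pos'],-94)
a=env.get_image('top')[225:315,305:520]; b=env.get_image('scene')[120:280,210:380]
o=np.zeros((600,800,3),np.uint8)
a=cv2.resize(a,None,fx=3.5,fy=3.5,interpolation=2);b=cv2.resize(b,None,fx=1.7,fy=1.7,interpolation=2)
o[:a.shape[0],:a.shape[1]]=a;o[318:318+b.shape[0],:b.shape[1]]=b
cv2.imwrite('pics/p7.png',o)
```

```text
t 18.1 tcp [ 0.4878 -0.3288  0.1646] yaw -95.14 w 0.04274592845979543 F [-0.9 -1.2 -0. ] gf 0.0
turn rv [ 0.0018  0.0006 -0.0032] shift after [0. 0. 0.]
```

View pics/p7.png

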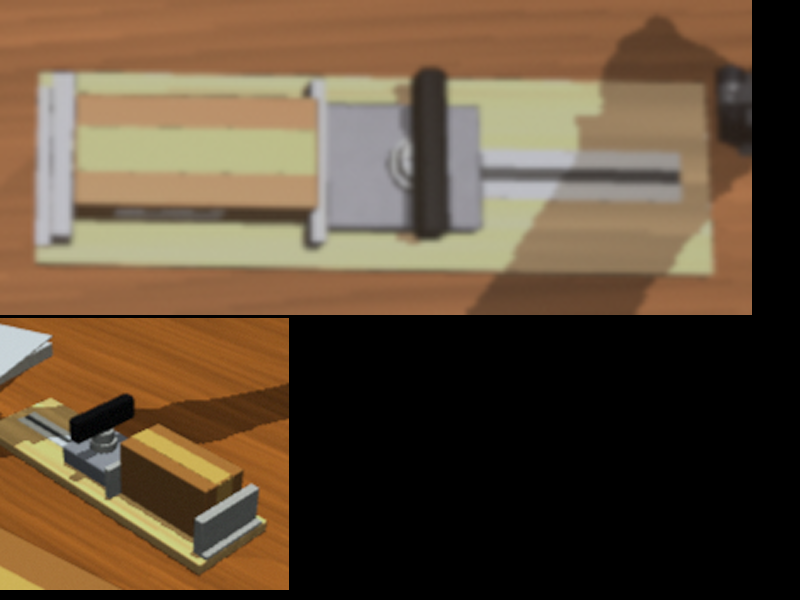

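The carton sits snug between fence (x≈75) and stop (x≈317), centred on the track. The bar (x≈430) lies across the track, so the knob is tight, and the gripper is clear.

```bash
python3 -c "
from rig import env
print(env.close_job())"
```

```text
the job is handed in; nothing more can be done
None
```

I handed the job in at about 18 s: the last picture shows the carton centred and snug between fence and stop with the knob bar back across the track (tight), but no verdict came back. While I was setting it down, the carton tilted and caught on the top of the fence (wrist force 63 N, under the 120 N limit), so I lifted it off and placed it again level.

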